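# Return a worn gearmotor through the sprung gate of the returns lane

### The job

Put the gearmotor with the red band, standing shaft up, on the open apron of the returns lane, then slide it along the lane floor through the orange sprung flap, without lifting it over, and on under the clear roof until it gently squeezes the rubber buffer at the end. Squeeze the buffer by pushing with about 8 N for a moment, no harder, then take the gripper out so that the motor is left upright against the buffer and the flap swings shut behind it. Leave the blue-banded motor and the controller board where they are.

Things in the scene. Friction and masses are not known exactly. Their poses are not given: they have to be found in the camera images.
- motor: The worn gearmotor to return: a steel can 44 mm in diameter and 34 mm tall with a RED band and red top face, standing upright, with a boss (18 mm diameter, 3 mm) and a brass shaft (6 mm diameter, 9 mm) on top; 46 mm in all; about 0.18 to 0.35 kg. Origin: centre of its underside; z is up the shaft. Its yaw does not matter. It slides easily in the lane (under 2 N).
- spare_motor: A good gearmotor of the same size and shape with a BLUE band and blue top face; leave it alone. Origin: centre of its underside.
- controller: A controller board in a black tray, 60 x 44 x 33 mm high, 0.15 kg; leave it alone. Origin: centre of its underside.
- lane: The returns lane, bolted down. x is the pushing direction, y to its left, z up; lane numbers are mm in this frame. Origin: on the table top, on the centre line under the shut flap. Blue floor plate 4 thick (top z = 4), x -145 to 170, y -65 to 65. Lane x -34 to 0: walls at y = -27 and 27. Beyond the flap, the bay: right wall y = -27, left wall set back to y = 46. Walls reach z = 50.
- lane_apron (a point): Where to set the motor down: on the floor plate's top (4 mm above the table), lane x = -100, y = 0. The apron, x -145 to -65, has no walls. Then funnel walls narrow from 98 mm apart at x = -62 to 54 mm at x = -34.
- lane_roof (a point): Middle of the near edge of the clear roof, on its top: lane x = 100, y = 0, 58 mm above the table. The roof covers the bay from x = 100 to 170, underside 54 mm above the table; from x = 0 to 100 the bay is open above. The buffer stands under the roof.
- lane_gate (a point): Point on the lane floor (4 mm above the table), on the centre line in the plane of the closed flap: lane x = 0, y = 0.
- flap (a joint): Orange swing flap, an upright plate 4 mm thick, 5 to 42 mm above the table. It hangs on an upright pin at lane (0, 39); its free edge is 63 mm from the pin. 0 = shut; grows to 1.45 rad as it swings inward (to lane +x), the only way it opens. A spring shuts it: 0.06 N m shut, 0.18 N m at 1.2 rad, so with friction the push takes some 2 to 6 N. Things less than 65 mm past lane x = 0 may hold it open.
- stop: Fixed steel block, 10 x 50 x 34 mm; origin under its centre, 6 mm above the table, lane x = 161; axes as the lane's. It carries a rubber buffer pad (46 wide, 30 high) before it on a clamped rod. The pad's reach differs every time and is not measured: its face is somewhere from lane x = 114 to 134. The pad is sprung, 1.5 N per mm, 7 mm travel, then solid; it pushes the motor back as you ease off.

How it is judged (in metres and radians):
On the way, in this order (a step that is already met when the one before it is completed fails the run):
1. the red-banded motor stands upright on the lane floor in front of the flap (x of motor in the frame of lane between -0.14 and -0.024 m and y of motor in the frame of lane between -0.05 and 0.05 m and z of motor in the frame of lane below 0.009 m and angle between motor's own z axis and vertical below 0.15 rad), for 0.2 s.
2. the motor, on the lane floor, has pushed the flap open and stands in the gateway (value of joint flap above 0.6 rad and x of motor in the frame of lane between 0 and 0.075 m and z of motor in the frame of lane below 0.012 m), for 0.1 s.
3. the motor is pressed on the buffer with 3 to 14 N for 0.2 s (contact force between motor and stop between 3 and 14 N and x of motor in the frame of lane above 0.085 m), for 0.2 s.
At the end, for the whole second after the job is handed in: The red-banded motor stands upright (within 0.1 rad) and at rest on the lane floor behind the flap, its centre 85 to 120 mm past the hinge line and within 30 mm of the centre line, still touching the buffer, and the flap is shut (under 0.06 rad) (x of motor in the frame of lane between 0.085 and 0.12 m and y of motor in the frame of lane between -0.03 and 0.03 m and z of motor in the frame of lane below 0.009 m and angle between motor's own z axis and vertical below 0.1 rad and value of joint flap below 0.06 rad and linear speed of motor below 0.01 m/s and contact force between motor and stop above 0.05 N).
It fails at once if the motor is rammed into the buffer or the lane: more than 14 N on the buffer or 30 N on the lane (contact force between motor and stop above 14 N or contact force between motor and lane above 30 N).
It fails at once if the motor is lifted over the flap or lowered into the bay instead of slid through (x of motor in the frame of lane between -0.005 and 0.15 m and y of motor in the frame of lane between -0.045 and 0.045 m and z of motor in the frame of lane between 0.016 and 0.06 m).
It fails at once if the blue-banded motor is moved more than 15 mm (distance of spare_motor from where it was at the start of the episode above 0.015 m).
It fails at once if the controller is moved more than 15 mm (distance of controller from where it was at the start of the episode above 0.015 m).
It also fails if it takes over 72 s, if anything falls off the work surface, if the arm or the gripper's body presses on something with over 40 N, if the wrist force passes 120 N, or if a joint passes its speed limit or range.

### The arm

A 6-joint arm with a two-finger parallel gripper is mounted at the origin on the work surface. World frame = base frame: x ahead of the robot, y to its left, z up, the work surface at z = 0. Lengths are in mm, angles in rad, forces in N, time in s.
With the tool pointing down it reaches from about 275 to 750 mm from the base axis. Payload 10.2 kg.
Tool frame: the origin (TCP) lies at the very end of the fingers, on their centre line; the grasp point (between the pads) lies 19 mm behind it (ctrl.hold_point_z is the distance from the TCP to the grasp point, in mm); z points along the fingers, y is the direction in which the jaws open and shut (so a half turn about z gives the same grasp; the last joint's range is limited). The gripper opens to 85 mm and grips with 20 to 120 N. Pads are 22 mm wide; open, the fingers measure 114 mm over their backs; the gripper's body (76 mm by 85 mm) begins 54 mm behind the grasp point. The pads swing forward as they close: fully open they stand 13 mm farther back than shut.
Start: joints at [0.892, 0.313, 1.498, -0, 1.331, -0.223], TCP at [231.108, 471.402, 206.594] pointing down, gripper open.
Joint ranges: [-2.94, 2.94], [-0.97, 2.17], [0.19, 2.56], [-1.23, 4.37], [0.02, 3.11], [-2.88, 2.88]. Speed limits (rad/s): [2.39, 2.39, 3.01, 3.14, 3.14, 3.14].

### API

Orientations are given as a unit quaternion [w, x, y, z].
In Python, from rig import readout, cams, workorder, spotter, ctrl gives the robot as it stands.
- The arm moves only by the tool step_arm, never from a script. Its argument "plan" is text: rows parted by semicolons, each of 5 numbers parted by spaces: the shift along the tool's x, y, z in cm, then the turn about the tool's z in degrees, then the opening in per cent of the stroke, from 0 (shut) to 100 (fully open). In form: x y z twist gripper; .... A call has 1 to 10 rows; each row is the pose to reach, as a shift and turn from the pose commanded when the call began, along the tool's axes at that moment; what a row does not reach only later rows make up. A row lasts 1/10 s, in which the tool goes at most 50 mm and 8.59 degrees, less where a joint would pass 70% of its speed; a pose out of reach is approached as far as the arm can. A call with a gripper value outside its range is refused whole. The fingers move at their own pace and stop on an object; "grip_force" is the grip in N (left out, the last holds). Time passes only in rows, so rows that repeat a pose let the fingers close. It gives the time, the measured TCP pose, the force and the opening at its end, in the units of the state.
- readout.sense(): the state, without advancing time (a new reading comes with each control period).
- cams.capture(name): name is "scene" or "side" or "wrist"; returns (picture, depth): 384x512x3 uint8, red, green, blue; 384x512 float32, mm along the optical axis (not along the pixel's ray), 0 where there is no reading.
- cams.camera_info(name): a dict with "vfov" (degrees; the focal length in pixels is half the picture's height over the tangent of half this angle, whatever the lens; pixels are square), "cx", "cy" (the principal point, pixels), "k1" (the pictures are not rectified: a ray, as slopes to the right and down, at radius r is drawn at 1 + k1 r^2 times it, then the intrinsics apply), "rvec" (rotation vector, rad) and "tvec" (3), from world to camera coordinates, as OpenCV has them. Camera axes: x right, y down, z forward; pixel columns grow to the right and rows downward; lengths in mm; the calibration is good to about 2 mm. A picture is of the moment at which its call begins: read the wrist's pose just before it. camera_info takes no time and is no camera call; for the wrist camera it gives the pose at the moment of the call.
- workorder.finish_job(): hands the job in, once; it reports no verdict.
Trained networks look in the newest picture that a camera, given by its name, has taken for a name from the list of things; names that differ only in an ending like _2 or _b are one class to them, and where a whole thing is asked for, a point or a joint stands for the part that bears it (a point fixed in the world has none). Each returns a list of dicts, best first, with "conf" (0 to 1); they miss things now and then, are a little off and sometimes report something else, mostly with a low value. They report only what shows in the picture. A call takes as long as a camera call.
- spotter.regions_of(camera, target): "pixels" (384x512 bool, what is visible of it) and "extent" ([centre column, centre row, width, height] in pixels, round what is visible of it).
The state is a dict: "time_s": time; "joints": joint angles; "dq": joint speeds; "tau": joint torques, N m; "eef_pos": TCP position; "ee_rot": TCP orientation; "force": force on the tool from outside, world axes, zero at the start; "wrist_torque": the same for the moment, N m; "grip_width": opening from 0.0 (shut) to 1.0 (fully open).
Only numpy, scipy, OpenCV 4.12 (cv2) and the standard library are available. Lean on these libraries where they do the work, as an engineer would, in place of code of your own. Each camera call takes 0.05 s, during which the arm holds its last target. There are 200 camera calls.

## Working session

There is one attempt and no reset: what is moved stays moved. The work goes in short steps, Python scripts to look and compute and a tool call to move; the robot and the scene stay as the last step left them, time stands still between calls to the robot, and variables do not carry over. Pictures are saved under pics/ and viewed, about 8 in all and at most 12, crops included, and the job is handed in when it is done.

Besides the shell and the picture viewer there is one more tool, called after ">>>" as name(argument=value, ...) on one line, values as JSON. step_arm: Moves the arm, as the interface text tells. Its arguments: {"type":"object","properties":{"plan":{"type":"string"},"grip_force":{"type":"number"}},"required":["plan"]}

```bash
mkdir -p pics; ls; cat > h.py <<'E'
import numpy as np, cv2
from rig import readout, cams, workorder, spotter, ctrl
def K(i):
    f=192/np.tan(np.radians(i['vfov'])/2); return f
def world(name,uv,depth=None,z=None,i=None):
    """pixels Nx2 -> world; by depth (N) or by plane height z"""
    i=i or cams.camera_info(name); f=K(i); uv=np.atleast_2d(np.float64(uv))
    d=(uv-[i['cx'],i['cy']])/f; s=d.copy()
    for _ in range(30): s=d/(1+i['k1']*(s**2).sum(1,keepdims=True))
    R=cv2.Rodrigues(np.float64(i['rvec']))[0]; t=np.float64(i['tvec']).ravel()
    r=np.c_[s,np.ones(len(s))]; C=-R.T@t; rw=r@R
    if depth is not None: return C+rw*np.asarray(depth)[:,None]
    return C+rw*((z-C[2])/rw[:,2])[:,None]
def proj(name,P,i=None):
    i=i or cams.camera_info(name); R=cv2.Rodrigues(np.float64(i['rvec']))[0]
    c=np.atleast_2d(P)@R.T+np.float64(i['tvec']).ravel(); s=c[:,:2]/c[:,2:]
    s=s*(1+i['k1']*(s**2).sum(1,keepdims=True)); return s*K(i)+[i['cx'],i['cy']]
def save(p,n): cv2.imwrite('pics/'+n,p[:,:,::-1])
E
python3 - <<'E'
from h import *
s=readout.sense(); print(s['eef_pos'],s['ee_rot'],s['force'],s['time_s'],ctrl.hold_point_z)
ims=[]
for c in('scene','side'):
    p,d=cams.capture(c); ims.append(p); i=cams.camera_info(c); print(c,i)
    for t in('motor','spare_motor','controller','lane','flap','stop'):
        for r in spotter.regions_of(c,t)[:2]:
            m=r['pixels']&(d>0); v,u=np.nonzero(m)
            if len(u)==0: continue
            W=world(c,np.c_[u,v],d[v,u]); 
            print(t,round(r['conf'],2),np.round(r['extent']),len(u),'med',np.median(W,0).round(),'lo',np.percentile(W,3,0).round(),'hi',np.percentile(W,97,0).round())
    np.savez('pics/'+c,p=p,d=d)
save(np.vstack([cv2.resize(x,None,fx=.78,fy=.78) for x in ims]) if 0 else np.hstack([x[:, :] for x in ims])[:, :], 'full.png')
save(cv2.resize(np.vstack(ims),None,fx=.78,fy=.78),'a.png')
E
```

```text
pics
[230.9228429  471.15540289 206.02933259] [-2.75687817e-04  2.25928358e-01  9.74143700e-01 -5.93870416e-04] [-0.29267215  0.37580115 -0.41403904] 0.0 18.700000000000003
scene {'vfov': 54.182033239685275, 'cx': 256.1568686885416, 'cy': 188.06203559218943, 'k1': -0.08021458781078357, 'rvec': array([ 2.09541577,  1.1151552 , -0.50090838]), 'tvec': array([-321.02383298, -289.52371677, 1306.32353324])}
motor 0.75 [304. 137.  20.  20.] 209 med [447. 260.  26.] lo [421. 247.   1.] hi [459. 283.  37.]
spare_motor 0.87 [168. 257.  26.  26.] 473 med [ 635. -264.   33.] lo [ 603. -282.    0.] hi [ 646. -242.   38.]
controller 0.85 [137. 218.  22.  30.] 514 med [ 474. -277.   26.] lo [ 434. -303.    1.] hi [ 496. -248.   32.]
controller 0.53 [258. 211. 118.  89.] 5157 med [614. -16.  11.] lo [437. -70.   1.] hi [737.  49.  57.]
lane 0.94 [257. 208. 117.  93.] 5112 med [615. -16.  12.] lo [438. -70.   1.] hi [737.  49.  57.]
flap 0.78 [258. 189.  19.  17.] 222 med [568.  11.  26.] lo [561. -20.   3.] hi [572.  33.  41.]
side {'vfov': 54.91400620328141, 'cx': 252.35514982348633, 'cy': 193.5579
[... 170 characters left out ...]
0. 194.  19.  23.] 328 med [431. 259.  32.] lo [412. 246.  -1.] hi [458. 316.  40.]
spare_motor 0.89 [344. 274.  24.  22.] 408 med [ 615. -264.   34.] lo [ 600. -282.    5.] hi [ 639. -243.   39.]
spare_motor 0.49 [274. 196.  11.   7.] 27 med [684.  14.  16.] lo [682.  -1.  10.] hi [685.  25.  23.]
controller 0.7 [301. 332.  36.  29.] 750 med [ 455. -279.   26.] lo [ 427. -302.    6.] hi [ 485. -252.   32.]
lane 0.57 [247. 224. 118. 117.] 5929 med [562. -11.   5.] lo [427. -74.   1.] hi [725.  50.  58.]
flap 0.69 [243. 220.  14.  12.] 128 med [562.   1.  29.] lo [559. -23.   7.] hi [565.  23.  43.]
stop 0.4 [274. 196.  11.   6.] 21 med [684.  14.  17.] lo [682.   2.  11.] hi [685.  24.  23.]
```

View pics/a.png

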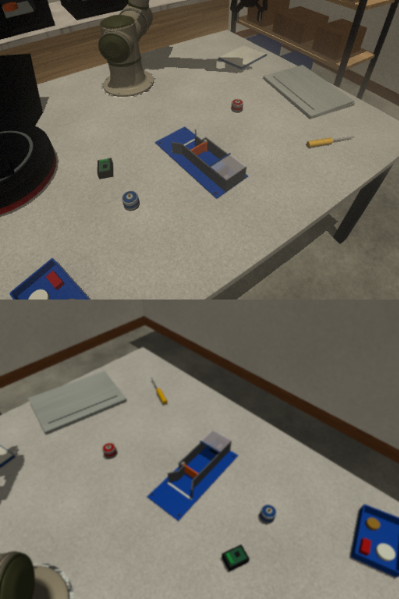

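```bash
python3 - <<'E'
from h import *
P=[]
for c in('scene','side'):
    a=np.load(f'pics/{c}.npz'); p,d=a['p'],a['d']; i=cams.camera_info(c)
    h=cv2.cvtColor(p,cv2.COLOR_RGB2HSV)
    v,u=np.nonzero((h[...,0]>105)&(h[...,0]<125)&(h[...,1]>150)&(d>0))
    W=world(c,np.c_[u,v],d[v,u],i=i); k=(abs(W[:,2]-4)<8)&(W[:,0]>380)&(W[:,0]<760)&(abs(W[:,1]+10)<120)
    Z=world(c,np.c_[u,v],z=4,i=i)[k]; 
    r=cv2.minAreaRect(np.float32(Z[:,:2])); print(c,k.sum(),r,cv2.boxPoints(r).round().tolist())
    v,u=np.nonzero(((h[...,0]<8)|(h[...,0]>172))&(h[...,1]>110)&(d>0))
    W=world(c,np.c_[u,v],d[v,u],i=i); k=(abs(W[:,0]-440)<50)&(abs(W[:,1]-260)<50)
    print('red',k.sum(),W[k].min(0).round(),W[k].max(0).round(), 'top', W[k][W[k][:,2]>31].mean(0).round())
i=cams.camera_info('wrist'); R=cv2.Rodrigues(np.float64(i['rvec']))[0]; print('wristcam',-R.T@np.float64(i['tvec']).ravel(),R[2],i['vfov'])
E
```

```text
scene 1452 ((580.847412109375, -8.704429626464844), (311.5004577636719, 122.79749298095703), 5.0709614753723145) [[420.0, 39.0], [431.0, -84.0], [741.0, -56.0], [731.0, 66.0]]
red 84 [417. 246.  12.] [459. 288.  37.] top [437. 267.  34.]
side 3360 ((575.2689208984375, -5.909080505371094), (310.8389587402344, 126.15758514404297), 6.442983150482178) [[414.0, 39.0], [428.0, -86.0], [737.0, -51.0], [723.0, 74.0]]
red 152 [412. 245.  10.] [451. 288.  39.] top [432. 267.  35.]
wristcam [170.26475122 500.50729925 373.24922556] [ 0.24293557 -0.11865589 -0.96275806] 64.67294074518337
```

>>> step_arm(plan="-27 -9.5 5 -31.8 100;-27 -9.5 5 -31.8 100;-27 -9.5 5 -31.8 100;-27 -9.5 5 -31.8 100;-27 -9.5 5 -31.8 100;-27 -9.5 5 -31.8 100;-27 -9.5 5 -31.8 100;-27 -9.5 5 -31.8 100;-27 -9.5 5 -31.8 100;-27 -9.5 5 -31.8 100")

```text
time_s: 1.7
eef_pos: [430.9, 268.4, 156.9]
ee_rot: [0.0, -0.05, 0.999, 0.0]
force: [0.1, -0.0, 0.3]
grip_width: 1.0
```

```bash
cat >> h.py <<'E'
def delta(x,y,z=None):
    """shift to world target, in tool axes, cm"""
    s=readout.sense(); w,a,b,c=s['ee_rot']; R=cv2.Rodrigues(np.eye(3)[0]*0)[0]
    from scipy.spatial.transform import Rotation as Ro
    R=Ro.from_quat([a,b,c,w]).as_matrix(); p=np.array(s['eef_pos']); t=np.array([x,y,p[2] if z is None else z])
    return ((t-p)@R/10).round(2), np.degrees(np.arctan2(R[1,0],R[0,0])).round(2), R[2,2].round(4)
E
python3 - <<'E'
from h import *
s=readout.sense(); print(s['eef_pos'],s['time_s'],s['force'])
i=cams.camera_info('wrist'); p,d=cams.capture('wrist'); save(p,'w1.png')
for r in spotter.regions_of('wrist','motor')[:2]:
    m=r['pixels']&(d>0); v,u=np.nonzero(m); W=world('wrist',np.c_[u,v],d[v,u],i=i)
    print(r['conf'],r['extent'],np.percentile(W,2,0).round(1),np.percentile(W,98,0).round(1))
    t=(W[:,2]>31)&(W[:,2]<36.5); print('top',t.sum(),cv2.minEnclosingCircle(np.float32(W[t][:,:2])),W[t].mean(0))
    print(delta(*cv2.minEnclosingCircle(np.float32(W[t][:,:2]))[0],3))
E
```

```text
[430.90284103 268.3855835  156.94994447] 1.7 [ 0.08077931 -0.02315489  0.31205399]
0.64 [254.9, 178.2, 44.2, 45.8] [414.4 248.8   3. ] [454.8 287.8  42.8]
top 1337 ((436.1235046386719, 268.4629821777344), 21.946855545043945) [435.08064828 268.20728135  33.96715084]
(array([-0.5 , -0.03, 15.39]), np.float64(-174.21), np.float64(-1.0))
```

View pics/w1.png

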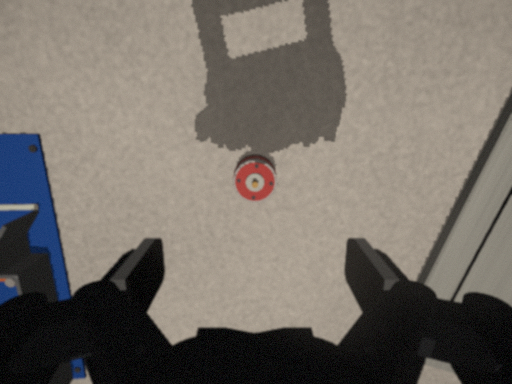

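>>> step_arm(plan="-0.5 0 4 0 100;-0.5 0 8 0 100;-0.5 0 12 0 100;-0.5 0 14 0 100;-0.5 0 15.1 0 100;-0.5 0 15.1 0 100", grip_force=35)

```text
time_s: 2.4
eef_pos: [436.1, 268.1, 5.0]
ee_rot: [-0.001, -0.05, 0.999, -0.0]
force: [-0.3, 0.7, 0.7]
grip_width: 1.005
```

>>> step_arm(plan="0 0 0 0 40;0 0 0 0 40;0 0 0 0 40;0 0 0 0 40;0 0 0 0 40;0 0 0 0 40;0 0 0 0 40;0 0 0 0 40")

```text
time_s: 3.2
eef_pos: [438.8, 268.5, 8.4]
ee_rot: [0.003, -0.05, 0.999, 0.001]
force: [-1.6, -0.2, 19.1]
grip_width: 0.403
```

```bash
python3 - <<'E'
from h import *
p,d=cams.capture('wrist'); save(p,'w2.png')
E
```

```text
(no output)
```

View pics/w2.png

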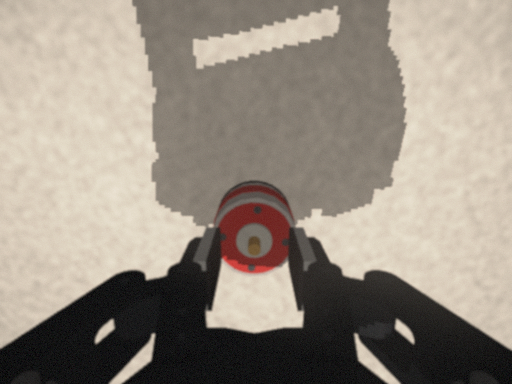

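```bash
python3 - <<'E'
from h import *
s=readout.sense(); print(s['eef_pos'],s['time_s'],s['force'],s['grip_width'])
i=cams.camera_info('wrist'); p,d=cams.capture('wrist')
h=cv2.cvtColor(p,cv2.COLOR_RGB2HSV); v,u=np.nonzero(((h[...,0]<8)|(h[...,0]>172))&(h[...,1]>120)&(d>0))
W=world('wrist',np.c_[u,v],d[v,u],i=i); print(len(W),np.histogram(W[:,2],bins=range(0,56,4)))
print(np.percentile(W,2,0),np.percentile(W,98,0)); t=W[:,2]>np.percentile(W[:,2],90)-4; print(cv2.minEnclosingCircle(np.float32(W[t][:,:2])),W[t].mean(0))
# fingers: dark pixels near
v,u=np.mgrid[200:320:8,196:320:6]; v=v.ravel();u=u.ravel(); W=world('wrist',np.c_[u,v],d[v,u],i=i)
for y in range(200,320,12): 
    print(y,[tuple(world('wrist',[[x,y]],[d[y,x]],i=i)[0].round().astype(int)) for x in (205,212,220,290,298,305)])
E
```

```text
[438.79118658 268.46511989   8.38652012] 3.25 [-2.32237339 -0.61414015 18.78585144] 0.4030401131989258
3200 (array([   0,    0,    3,   97,  129,  121,    0,    2, 2800,   18,    0,
          0,    0]), array([ 0,  4,  8, 12, 16, 20, 24, 28, 32, 36, 40, 44, 48, 52]))
[414.45622246 249.8621427   14.57260816] [453.75059091 283.4034323   35.52440309]
((427.6030578613281, 264.1387023925781), 54.67544937133789) [435.30621514 266.63233566  34.79481884]
200 [(np.int64(430), np.int64(237), np.int64(-1)), (np.int64(430), np.int64(241), np.int64(-1)), (np.int64(429), np.int64(245), np.int64(-2)), (np.int64(425), np.int64(288), np.int64(-1)), (np.int64(424), np.int64(293), np.int64(0)), (np.int64(424), np.int64(297), np.int64(-2))]
212 [(np.int64(437), np.int64(237), np.int64(0)), (np.int64(437), np.int64(241), np.int64(0)), (np.int64(425), np.int64(249), np.int64(30)), (np.int64(425), np.int64(285), np.int64(21)), (np.int64(432), np.int64(294), np.int64(-1)), (np.int64(432), np.int64(298), np.int64(-1))]
224 [(np.int64(446), np.int64(237), np.int64(-1)), (np.int64(445), np.int64(242), np.int64
[... 1457 characters left out ...]
p.int64(483), np.int64(296), np.int64(-1)), (np.int64(437), np.int64(285), np.int64(69)), (np.int64(433), np.int64(286), np.int64(76))]
296 [(np.int64(442), np.int64(249), np.int64(75)), (np.int64(447), np.int64(251), np.int64(69)), (np.int64(370), np.int64(260), np.int64(175)), (np.int64(492), np.int64(297), np.int64(-1)), (np.int64(441), np.int64(285), np.int64(72)), (np.int64(421), np.int64(280), np.int64(101))]
308 [(np.int64(423), np.int64(253), np.int64(106)), (np.int64(451), np.int64(251), np.int64(70)), (np.int64(504), np.int64(251), np.int64(1)), (np.int64(501), np.int64(298), np.int64(-1)), (np.int64(447), np.int64(286), np.int64(71)), (np.int64(421), np.int64(279), np.int64(106))]
```

>>> step_arm(plan="0 0 -0.3 0 40;0 0 -0.6 0 40;0 0 -0.8 0 40;0 0 -0.8 0 40;0 0 -0.8 0 20;0 0 -0.8 0 20;0 0 -0.8 0 20;0 0 -0.8 0 20;0 0 -0.8 0 20")

```text
time_s: 4.2
eef_pos: [436.7, 267.8, 13.5]
ee_rot: [-0.0, -0.05, 0.999, -0.0]
force: [0.1, -0.5, 1.1]
grip_width: 0.194
```

```bash
python3 - <<'E'
from h import *
p,d=cams.capture('wrist'); q,_=cams.capture('side'); save(np.hstack([p[100:],cv2.resize(q[150:240,90:190],(316,284),interpolation=cv2.INTER_CUBIC)])[:,:800],'w3.png')
E
```

```text
(no output)
```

View pics/w3.png

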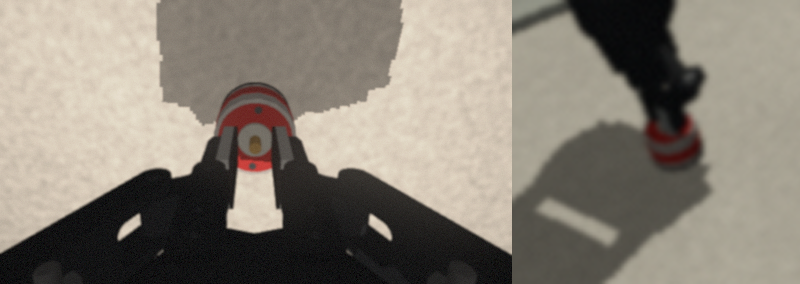

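```bash
python3 - <<'E'
from h import *
s=readout.sense(); print(s['eef_pos'],s['joints'],s['grip_width'],s['force'])
i=cams.camera_info('wrist'); p,d=cams.capture('wrist')
dark=(p.max(2)<75)|((p.max(2)<140)&(p.std(2)<8))
for r in range(214,320,6):
    o=[]
    for c in (216,222,228,234,240,270,278,284,290,296):
        W=world('wrist',[[c,r]],[d[r,c]],i=i)[0]; o.append(tuple(map(int,W.round()))) if W[2]>5 else o.append('-')
    print(r,*o)
E
```

```text
[436.68578875 267.74062994  13.55889686] [ 3.20954257e-01  5.27747372e-01  1.74671523e+00  2.88644664e-05
  8.67216143e-01 -1.34903010e+00] 0.20154585225773541 [ 0.53177016 -0.16426573 -0.43838271]
214 - (425, 249, 32) (424, 252, 34) (424, 255, 33) (424, 258, 33) (422, 273, 34) (421, 277, 35) (422, 281, 33) (425, 285, 24) -
220 - (428, 249, 34) (428, 252, 34) (428, 255, 33) (427, 258, 34) (425, 274, 34) (425, 278, 34) (425, 281, 35) (425, 284, 33) -
226 (432, 246, 33) (431, 249, 34) (428, 253, 41) (428, 256, 41) (431, 259, 33) (429, 274, 34) (426, 277, 41) (425, 280, 42) (428, 285, 33) -
232 (435, 246, 34) (435, 250, 34) (428, 253, 49) (427, 256, 49) (433, 259, 36) (431, 274, 36) (425, 277, 50) (425, 280, 48) (431, 285, 33) -
238 (432, 248, 46) (428, 251, 55) (428, 254, 54) (428, 257, 55) (436, 259, 37) (435, 275, 36) (425, 276, 56) (425, 279, 55) (429, 283, 47) (429, 286, 46)
244 (432, 249, 54) (428, 252, 61) (427, 254, 62) (428, 257, 61) (439, 259, 36) (438, 275, 36) (426, 276, 61) (425, 278, 62) (428, 282, 54) (428, 285, 54)
250 (432, 249, 59) (428, 252, 67) (427, 255, 68) (428, 2
[... 826 characters left out ...]
 253, 94) (426, 255, 94) (437, 257, 79) (443, 259, 69) - - (437, 276, 75) (427, 276, 91) (425, 277, 93) (424, 279, 94)
292 (421, 254, 105) (422, 256, 104) (439, 257, 78) (445, 259, 70) - - (439, 276, 75) (429, 276, 91) (419, 275, 105) (419, 277, 105)
298 (422, 254, 107) (421, 256, 108) (441, 257, 80) (448, 259, 70) - - (443, 277, 74) (436, 277, 84) (420, 275, 107) (420, 277, 107)
304 (422, 255, 109) (423, 256, 108) (443, 257, 81) - - - (445, 277, 75) (438, 278, 85) (420, 275, 110) (420, 276, 110)
310 (421, 255, 113) (423, 257, 110) (445, 257, 81) - - - - (441, 278, 84) (420, 274, 112) (420, 276, 111)
316 (422, 255, 114) (425, 257, 110) - - - - - (443, 278, 84) (369, 260, 180) (420, 276, 115)
```

>>> step_arm(plan="0.1 0 -2 0 50;0.1 0 -4 0 100;0.1 0 -4 0 100;0.1 0 -4 0 100;0.1 0 -4 0 100;0.1 0 -2 0 100;0.1 0 0 0 100;0.1 0 1 0 100;0.1 0 1.5 0 100;0.1 0 1.5 0 100")

```text
time_s: 5.35
eef_pos: [435.5, 267.6, -1.8]
ee_rot: [-0.001, -0.05, 0.999, -0.0]
force: [-0.1, 0.6, -0.2]
grip_width: 1.002
```

>>> step_arm(plan="0 0 0.4 0 100;0 0 0.8 0 100;0 0 1.2 0 100;0 0 1.4 0 100;0 0 1.4 0 100")

```text
time_s: 5.85
eef_pos: [435.6, 267.6, -15.6]
ee_rot: [-0.0, -0.05, 0.999, -0.0]
force: [-0.2, 0.3, 0.6]
grip_width: 1.0
```

>>> step_arm(plan="0 0 0 0 70;0 0 0 0 60;0 0 0 0 45;0 0 0 0 45;0 0 0 0 45;0 0 0 0 45;0 0 0 0 45;0 0 0 0 45")

```text
time_s: 6.65
eef_pos: [435.8, 267.7, -15.1]
ee_rot: [0.0, -0.05, 0.999, 0.0]
force: [-1.3, -0.3, 5.7]
grip_width: 0.502
```

>>> step_arm(plan="0 0 -0.5 0 35;0 0 -1 0 35;0 0 -2 0 35;0 0 -4 0 35;0 0 -6 0 35;0 0 -7 0 35;0 0 -7 0 35")

```text
time_s: 7.35
eef_pos: [436.4, 267.9, 55.9]
ee_rot: [0.001, -0.05, 0.999, 0.0]
force: [-0.0, 0.1, -3.0]
grip_width: 0.502
```

```bash
python3 - <<'E'
from h import *
s=readout.sense(); print(s['eef_pos'],s['grip_width'],s['force'])
i=cams.camera_info('wrist'); p,d=cams.capture('wrist'); save(p,'w4.png')
h=cv2.cvtColor(p,cv2.COLOR_RGB2HSV); v,u=np.nonzero(((h[...,0]<8)|(h[...,0]>172))&(h[...,1]>120)&(d>0)); k=d[v,u]<np.median(d[v,u])+30
W=world('wrist',np.c_[u,v],d[v,u],i=i)[k]; t=W[:,2]>np.median(W[:,2])-3
print(np.median(W,0),np.percentile(W,2,0),np.percentile(W,98,0))
A=np.c_[W[t][:,:2]-W[t][:,:2].mean(0),np.ones(t.sum())]; print('plane',np.linalg.lstsq(A,W[t][:,2],rcond=None)[0])
print(delta(466,-18.5))
E
```

```text
[436.40219085 267.89070798  55.93925989] 0.5016848368686574 [-0.02973279  0.10017603 -2.97433617]
[431.29155171 265.71908111 104.79854953] [414.97589567 247.89604321  85.46753104] [454.12527602 284.59679058 148.80675931]
plane [-9.98348849e-02 -1.63186177e-01  1.06401313e+02]
(array([ -0.17, -28.77,  -0.  ]), np.float64(-174.32), np.float64(-1.0))
```

View pics/w4.png

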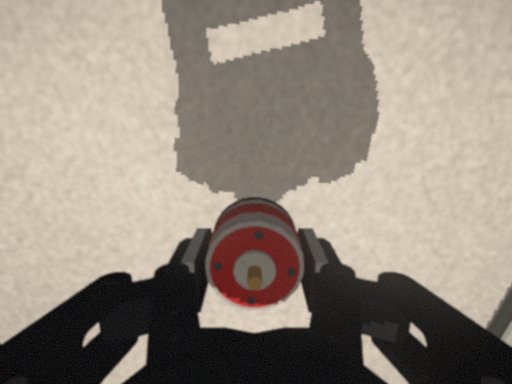

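>>> step_arm(plan="-0.2 -4 0 0 35;-0.2 -8 0 0 35;-0.2 -12 0 0 35;-0.2 -16 0 0 35;-0.2 -20 0 0 35;-0.2 -24 0 0 35;-0.2 -27 0 0 35;-0.2 -28.8 0 0 35;-0.2 -28.8 0 0 35;-0.2 -28.8 0 0 35")

```text
time_s: 8.4
eef_pos: [465.6, -18.4, 53.9]
ee_rot: [-0.001, -0.049, 0.999, 0.0]
force: [-0.1, -0.6, -3.1]
grip_width: 0.5
```

```bash
python3 - <<'E'
from h import *
s=readout.sense(); print(s['eef_pos'],s['grip_width'],s['force'],delta(466,-18.5))
i=cams.camera_info('wrist'); p,d=cams.capture('wrist'); q,_=cams.capture('side')
save(np.hstack([p[60:],cv2.resize(q[160:260,190:280],(288,320),interpolation=cv2.INTER_CUBIC)[:324]]) if 0 else np.hstack([p,cv2.resize(q[150:270,190:280],(288,384),interpolation=cv2.INTER_CUBIC)]),'w5.png')
h=cv2.cvtColor(p,cv2.COLOR_RGB2HSV); b=((h[...,0]>105)&(h[...,0]<125)&(h[...,1]>150)&(d>0)); v,u=np.nonzero(b)
W=world('wrist',np.c_[u,v],d[v,u],i=i); k=abs(W[:,2]-4)<4; W=world('wrist',np.c_[u,v],z=4,i=i)[k]
print(k.sum(),np.percentile(W,[1,50,99],0).round(1))
H=cv2.convexHull(np.float32(W[:,:2]))[:,0]; print(cv2.approxPolyDP(H[:,None],4,True)[:,0].round(1).tolist())
E
```

```text
[465.62969001 -18.37281386  53.86361927] 0.49995436296280255 [-0.09303946 -0.60780104 -3.12777717] (array([-0.04, -0.02, -0.  ]), np.float64(-174.36), np.float64(-1.0))
10880 [[421.  -78.3   4. ]
 [456.8 -14.9   4. ]
 [570.1  44.5   4. ]]
[[581.7999877929688, -53.79999923706055], [561.0, 18.299999237060547], [502.0, 48.599998474121094], [417.6000061035156, 38.400001525878906], [428.1000061035156, -53.29999923706055], [442.79998779296875, -84.80000305175781], [509.29998779296875, -77.9000015258789]]
```

View pics/w5.png

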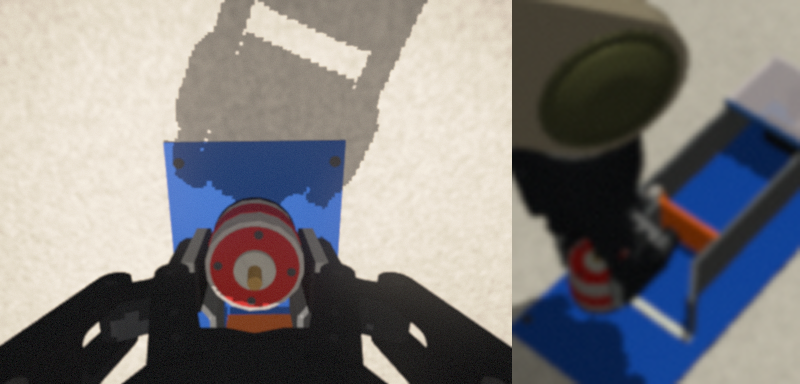

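>>> step_arm(plan="0 0 2.5 0 35;0 0 4.5 0 35;0 0 5.7 0 35;0 0 6 0 35;0 0 6.1 0 35;0 0 6.2 0 35;0 0 6.3 0 35;0 0 6.3 0 35")

```text
time_s: 9.3
eef_pos: [466.5, -18.8, -8.0]
ee_rot: [0.0, -0.05, 0.999, -0.0]
force: [-0.3, 0.2, -3.5]
grip_width: 0.502
```

>>> step_arm(plan="0 0 0.1 0 35;0 0 0.2 0 35;0 0 0.2 0 35")

```text
time_s: 9.6
eef_pos: [466.2, -18.7, -10.5]
ee_rot: [-0.0, -0.05, 0.999, 0.0]
force: [0.3, 0.0, -2.3]
grip_width: 0.504
```

>>> step_arm(plan="0 0 0.1 0 35;0 0 0.15 0 35;0 0 0.15 0 35")

```text
time_s: 9.9
eef_pos: [466.4, -18.8, -11.1]
ee_rot: [0.0, -0.05, 0.999, -0.0]
force: [-3.2, 1.6, 10.0]
grip_width: 0.504
```

>>> step_arm(plan="0 0 0 0 60;0 0 0 0 80;0 0 0 0 100;0 0 0 0 100;0 0 -3 0 100;0 0 -7 0 100;0 0 -11 0 100;-4 0 -15 0 100;-9 0 -18 0 100;-14 0 -20 0 100")

```text
time_s: 10.9
eef_pos: [590.4, -6.3, 183.2]
ee_rot: [0.001, -0.049, 0.999, -0.0]
force: [-0.2, -0.9, 0.5]
grip_width: 1.002
```

>>> step_arm(plan="0 0 0 6 0;0 0 0 6 0;0 0 0 0 0;0 0 0 0 0;0 0 0 0 0")

```text
time_s: 11.4
eef_pos: [588.2, -6.6, 180.3]
ee_rot: [-0.0, -0.049, 0.999, 0.0]
force: [-0.3, -0.4, 0.1]
grip_width: 0.141
```

```bash
python3 - <<'E'
from h import *
s=readout.sense(); print(s['eef_pos'],s['grip_width'],s['force'],delta(466,-18.5))
i=cams.camera_info('wrist'); p,d=cams.capture('wrist'); np.savez('pics/w6',p=p,d=d,rv=i['rvec'],tv=i['tvec'])
O=np.array([566.5,-8.4]); a=np.radians(6.2); q=p.copy()
def L(x,y,z): return [O[0]+x*np.cos(a)-y*np.sin(a),O[1]+x*np.sin(a)+y*np.cos(a),z]
for x,y,z in [(-145,65,4),(-145,-65,4),(-34,27,50),(-34,-27,50),(0,27,42),(0,-24,42),(0,39,42),(0,0,4),(100,0,58),(100,-27,50),(100,46,50),(-62,49,50),(-62,-49,50)]:
    c=proj('wrist',L(x,y,z),i)[0]; cv2.circle(q,tuple(map(int,c.round())),2,(0,255,0),-1)
save(cv2.resize(q,(800,600)),'w6.png')
h=cv2.cvtColor(p,cv2.COLOR_RGB2HSV); v,u=np.nonzero(((h[...,0]<5)|(h[...,0]>172))&(h[...,1]>120)&(d>0)); W=world('wrist',np.c_[u,v],d[v,u],i=i); t=(W[:,2]>35)&(W[:,2]<42)
print('motor',cv2.minEnclosingCircle(np.float32(W[t][:,:2])),W[t].mean(0))
v,u=np.nonzero((h[...,0]>=7)&(h[...,0]<16)&(h[...,1]>170)&(d>0)); W=world('wrist',np.c_[u,v],d[v,u],i=i); t=(W[:,2]>39)&(W[:,2]<45)&(abs(W[:,0]-566)<40)
print('flaptop',t.sum(),np.percentile(W[t],[2,50,98],0).round(1), cv2.fitLine(np.float32(W[t][:,:2]),2,0,.01,.01).ravel())
E
```

```text
[588.19593353  -6.55313528 180.327465  ] 0.14093736047615316 [-0.27099248 -0.44107243  0.10040622] (array([1.228e+01, 1.000e-02, 1.000e-02]), np.float64(-174.39), np.float64(-1.0))
motor ((508.1495056152344, -16.45598602294922), 59.969058990478516) [467.03282319 -19.65311403  37.98083066]Traceback (most recent call last):
  File "<stdin>", line 12, in <module>
    return _quantile_unchecked(
        a, q, axis, out, overwrite_input, method, keepdims, weights)
    return _ureduce(a,
                    func=_quantile_ureduce_func,
    ...<5 lines>...
                    overwrite_input=overwrite_input,
                    method=method)
    r = func(a, **kwargs)
    result = _quantile(arr,
                       quantiles=q,
    ...<2 lines>...
                       out=out,
                       weights=wgt)
    slices_having_nans = np.isnan(arr[-1, ...])
                                  ~~~^^^^^^^^^
IndexError: index -1 is out of bounds for axis 0 with size 0
```

View pics/w6.png

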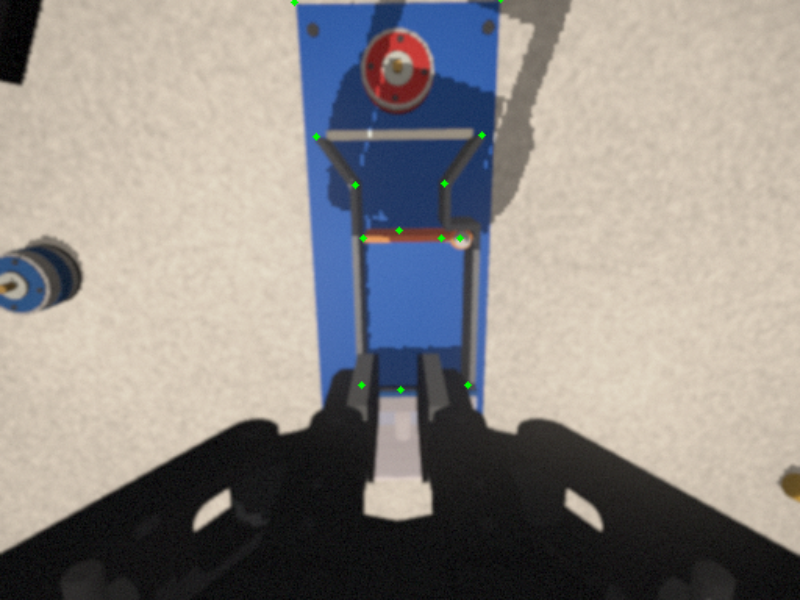

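```bash
cat >> h.py <<'E'
O=np.array([566.5,-8.4]); A=np.radians(6.2); RL=np.array([[np.cos(A),-np.sin(A)],[np.sin(A),np.cos(A)]])
def L(x,y,z=0): return np.r_[O+RL@[x,y],z]
def inv(W): return np.c_[(W[:,:2]-O)@RL,W[:,2]]
E
python3 - <<'E'
from h import *
a=np.load('pics/w6.npz'); i=cams.camera_info('wrist'); i.update(rvec=a['rv'],tvec=a['tv']); d=a['d']
v,u=np.nonzero(d>0); W=inv(world('wrist',np.c_[u,v],d[v,u],i=i)); t=inv(np.array([readout.sense()['eef_pos']]))[0]; print('tcp lane',t)
W=W-t
for z in range(0,110,5):
    k=(W[:,2]>=z)&(W[:,2]<z+5)&(abs(W[:,1])<80); 
    if k.sum()>3: print(z,k.sum(),'x',W[k,0].min().round(),W[k,0].max().round(),'y',np.sort(W[k,1])[[0,-1]].round(), 'inner',W[k&(W[:,1]<0),1].max().round() if (k&(W[:,1]<0)).any() else '', W[k&(W[:,1]>0),1].min().round() if (k&(W[:,1]>0)).any() else '')
for n,(x,y,z) in dict(behind=(-155,-1,60),).items(): print(n,L(x,y,z),delta(*L(x,y,z)))
E
```

```text
tcp lane [ 21.93268544  -0.51857921 180.45029403]
25 86 x -11.0 -2.0 y [-13.  17.] inner -7.0 5.0
30 261 x -11.0 11.0 y [-20.  18.] inner -7.0 5.0
35 270 x -11.0 -5.0 y [-21.  19.] inner -7.0 5.0
40 359 x -11.0 10.0 y [-21.  19.] inner -7.0 5.0
45 325 x -11.0 12.0 y [-21.  19.] inner -7.0 5.0
50 388 x -11.0 11.0 y [-21.  19.] inner -7.0 5.0
55 265 x -11.0 12.0 y [-20.  12.] inner -7.0 5.0
60 682 x -12.0 12.0 y [-24.  22.] inner -7.0 5.0
65 877 x -14.0 9.0 y [-37.  35.] inner -9.0 7.0
70 1516 x -14.0 12.0 y [-41.  39.] inner -9.0 7.0
75 3252 x -14.0 10.0 y [-44.  42.] inner -9.0 7.0
80 3500 x -13.0 12.0 y [-47.  45.] inner -9.0 7.0
85 2443 x -17.0 12.0 y [-50.  49.] inner -9.0 7.0
90 3654 x -18.0 12.0 y [-53.  51.] inner -8.0 7.0
95 5587 x -18.0 11.0 y [-57.  55.] inner -0.0 0.0
100 5949 x -18.0 6.0 y [-60.  58.] inner -0.0 0.0
105 6154 x -18.0 -2.0 y [-61.  59.] inner -0.0 0.0
behind [412.51459994 -26.1340511   60.        ] (array([17.68, -0.23, 12.06]), np.float64(-174.39), np.float64(-1.0))
```

>>> step_arm(plan="5 -0.2 0 -0.6 5;10 -0.2 0 -0.6 5;15 -0.2 1 -0.6 5;17 -0.2 4 -0.6 5;17 -0.2 8 -0.6 5;17 -0.2 12 -0.6 5;17 -0.2 15 -0.6 5;17 -0.2 18 -0.6 5;17 -0.2 19 -0.6 5;17 -0.2 19 -0.6 5")

```text
time_s: 12.45
eef_pos: [419.2, -25.2, -9.9]
ee_rot: [-0.001, -0.055, 0.999, 0.0]
force: [-0.1, -0.4, 0.8]
grip_width: 0.052
```

```bash
cat > st.py <<'E'
from h import *
s=readout.sense(); t=inv(np.array([s['eef_pos']]))[0]; F=np.r_[RL.T@np.array(s['force'])[:2],s['force'][2]]
print('t',s['time_s'],'lane tcp',t.round(1),'F lane',F.round(2),'yaw',delta(0,0)[1],'grip',round(s['grip_width'],3),'to y=-3 at same x',delta(*L(t[0],-3))[0])
E
python3 st.py
```

```text
t 12.45 lane tcp [-148.2   -0.8   -9.9] F lane [-0.16 -0.36  0.8 ] yaw -173.74 grip 0.052 to y=-3 at same x [ 0.   -0.22 -0.99]
```

>>> step_arm(plan="-0.6 0 0 0 5;-1.2 -0.05 0 0 5;-1.5 -0.1 0 0 5;-1.8 -0.1 0 0 5;-2.2 -0.1 0 0 5;-2.6 -0.1 0 0 5;-3 -0.1 0 0 5;-3.5 -0.1 0 0 5;-4 -0.1 0 0 5;-4.5 -0.1 0 0 5")

```text
time_s: 13.45
eef_pos: [465.2, -21.4, -9.4]
ee_rot: [-0.0, -0.055, 0.998, 0.0]
force: [-1.9, -0.7, 1.1]
grip_width: 0.048
```

```bash
python3 - <<'E'
from h import *
exec(open('st.py').read())
i=cams.camera_info('wrist'); p,d=cams.capture('wrist'); h=cv2.cvtColor(p,cv2.COLOR_RGB2HSV); v,u=np.nonzero(((h[...,0]<5)|(h[...,0]>172))&(h[...,1]>120)&(d>0)); W=inv(world('wrist',np.c_[u,v],d[v,u],i=i)); print(len(W),np.percentile(W,[2,50,98],0).round(1) if len(W) else '')
q,_=cams.capture('side'); w,_=cams.capture('scene'); save(np.hstack([cv2.resize(q[150:270,190:310],(400,400)),cv2.resize(w[150:270,200:320],(400,400))]),'s7.png')
E
```

```text
t 13.45 lane tcp [-102.2   -2.    -9.4] F lane [-1.97 -0.54  1.07] yaw -173.72 grip 0.048 to y=-3 at same x [ 0.   -0.1  -0.94]
475 [[-97.   -7.6  16.6]
 [-86.4  -3.2  37.9]
 [-76.1   1.   61.9]]
```

View pics/s7.png

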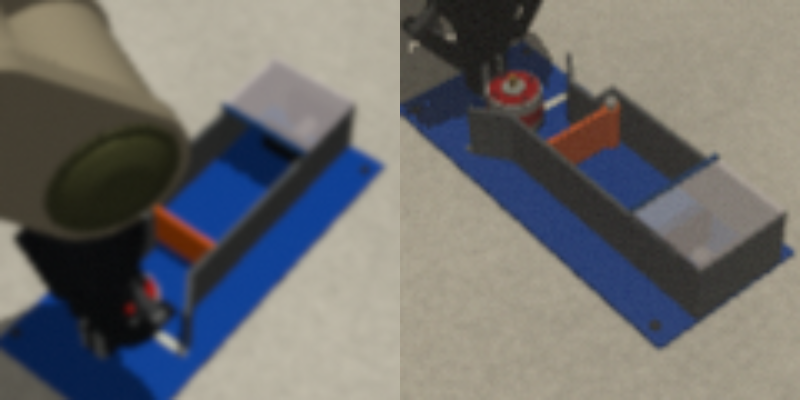

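>>> step_arm(plan="-0.4 0 0 0 5;-0.8 0 0 0 5;-1.2 0 0 0 5;-1.6 -0.05 0 0 5;-2 -0.1 0 0 5;-2.4 -0.1 0 0 5;-2.8 -0.1 0 0 5;-3.2 -0.1 0 0 5;-3.6 -0.1 0 0 5;-4 -0.1 0 0 5")

```text
time_s: 14.6
eef_pos: [504.9, -18.0, -9.4]
ee_rot: [-0.0, -0.055, 0.998, 0.0]
force: [-1.9, -0.5, -0.3]
grip_width: 0.047
```

```bash
python3 st.py
```

```text
t 14.6 lane tcp [-62.3  -2.9  -9.4] F lane [-1.93 -0.27 -0.32] yaw -173.72 grip 0.047 to y=-3 at same x [ 0.   -0.01 -0.94]
```

Motor at lane x ≈ -29; pushing into the flap.

>>> step_arm(plan="-0.4 0 0 0 5;-0.8 0 0 0 5;-1.2 0 0 0 5;-1.6 0 0 0 5;-2 0 0 0 5;-2.4 0 0 0 5;-2.8 0 0 0 5;-3.2 0 0 0 5")

```text
time_s: 15.4
eef_pos: [536.3, -14.7, -9.4]
ee_rot: [-0.001, -0.055, 0.998, -0.0]
force: [-5.6, -2.5, 3.2]
grip_width: 0.056
```

>>> step_arm(plan="-0.4 0 0 0 5;-0.8 0 0 0 5;-1.2 0 0 0 5;-1.6 0 0 0 5;-2 0 0 0 5;-2.4 0 0 0 5;-2.8 0 0 0 5;-3.2 0 0 0 5")

```text
time_s: 16.2
eef_pos: [568.5, -11.1, -9.4]
ee_rot: [-0.0, -0.055, 0.998, -0.0]
force: [-5.4, -1.8, 0.6]
grip_width: 0.051
```

```bash
python3 - <<'E'
from h import *
exec(open('st.py').read())
q,_=cams.capture('side'); w,_=cams.capture('scene'); save(np.hstack([cv2.resize(q[150:270,190:310],(400,400)),cv2.resize(w[150:270,200:320],(400,400))]),'s8.png')
E
```

```text
t 16.2 lane tcp [ 1.7 -2.9 -9.4] F lane [-5.56 -1.18  0.57] yaw -173.72 grip 0.051 to y=-3 at same x [ 0.   -0.01 -0.94]
```

View pics/s8.png

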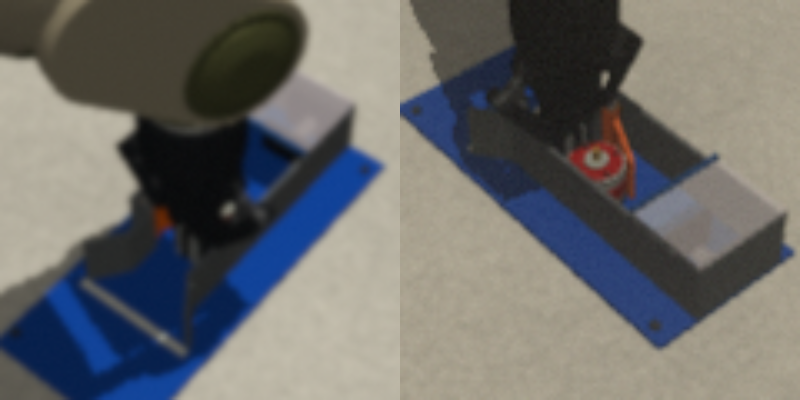

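>>> step_arm(plan="-0.4 0 0 0 5;-0.8 0 0 0 5;-1.2 0 0 0 5;-1.6 0 0 0 5;-2 0 0 0 5;-2.4 0 0 0 5;-2.8 0 0 0 5;-3.2 0 0 0 5;-3.6 0 0 0 5;-4 0 0 0 5")

```text
time_s: 17.3
eef_pos: [608.4, -6.7, -9.3]
ee_rot: [0.0, -0.055, 0.998, -0.0]
force: [-3.1, -2.4, 0.5]
grip_width: 0.051
```

>>> step_arm(plan="-0.3 0 0 0 5;-0.6 0 0 0 5;-0.8 0 0 0 5;-1 0 0 0 5;-1 0 0 0 5;-1 0 0 0 5")

```text
time_s: 17.9
eef_pos: [618.4, -5.7, -9.2]
ee_rot: [0.001, -0.055, 0.998, -0.0]
force: [0.3, -3.4, -0.7]
grip_width: 0.052
```

```bash
python3 st.py
```

```text
t 17.9 lane tcp [51.9 -3.  -9.2] F lane [-0.07 -3.38 -0.73] yaw -173.72 grip 0.052 to y=-3 at same x [-0.   -0.   -0.92]
```

>>> step_arm(plan="-0.15 0 0 0 5;-0.3 0 0 0 5;-0.45 0 0 0 5;-0.6 0 0 0 5;-0.6 0 0 0 5")

```text
time_s: 18.4
eef_pos: [624.1, -4.9, -9.4]
ee_rot: [0.0, -0.055, 0.998, -0.0]
force: [-0.5, -1.9, 0.8]
grip_width: 0.052
```

```bash
python3 st.py
```

```text
t 18.4 lane tcp [57.7 -2.7 -9.4] F lane [-0.67 -1.88  0.82] yaw -173.71 grip 0.052 to y=-3 at same x [-0.   -0.03 -0.94]
```

>>> step_arm(plan="-0.1 0 0 0 5;-0.2 0 0 0 5;-0.3 0 0 0 5;-0.3 0 0 0 5")

```text
time_s: 18.8
eef_pos: [627.0, -4.6, -9.4]
ee_rot: [0.0, -0.055, 0.998, -0.0]
force: [-1.5, -2.9, 0.2]
grip_width: 0.047
```

```bash
python3 st.py
```

```text
t 18.8 lane tcp [60.6 -2.7 -9.4] F lane [-1.76 -2.68  0.24] yaw -173.72 grip 0.047 to y=-3 at same x [-0.   -0.03 -0.94]
```

>>> step_arm(plan="-0.1 0 0 0 5;-0.2 0 0 0 5;-0.3 0 0 0 5;-0.3 0 0 0 5")

```text
time_s: 19.2
eef_pos: [630.1, -4.0, -9.4]
ee_rot: [0.0, -0.055, 0.998, 0.0]
force: [0.1, -0.4, 0.2]
grip_width: 0.048
```

```bash
python3 st.py
```

```text
t 19.2 lane tcp [63.8 -2.5 -9.4] F lane [ 0.06 -0.42  0.2 ] yaw -173.72 grip 0.048 to y=-3 at same x [-0.   -0.05 -0.94]
```

>>> step_arm(plan="-0.1 0 0 0 5;-0.2 0 0 0 5;-0.3 0 0 0 5;-0.3 0 0 0 5")

```text
time_s: 19.6
eef_pos: [633.0, -3.8, -9.4]
ee_rot: [0.0, -0.055, 0.998, 0.0]
force: [0.4, -0.1, 0.4]
grip_width: 0.049
```

```bash
python3 st.py
```

```text
t 19.6 lane tcp [66.6 -2.6 -9.4] F lane [ 0.43 -0.13  0.36] yaw -173.71 grip 0.049 to y=-3 at same x [-0.   -0.04 -0.94]
```

>>> step_arm(plan="-0.1 0 0 0 5;-0.2 0 0 0 5;-0.3 0 0 0 5;-0.3 0 0 0 5")

```text
time_s: 20.0
eef_pos: [635.4, -3.6, -9.4]
ee_rot: [-0.001, -0.055, 0.998, 0.0]
force: [-4.0, 0.3, 2.5]
grip_width: 0.049
```

```bash
python3 st.py
```

```text
t 20.0 lane tcp [69.  -2.6 -9.4] F lane [-3.95  0.69  2.48] yaw -173.71 grip 0.049 to y=-3 at same x [ 0.   -0.04 -0.94]
```

>>> step_arm(plan="-0.1 0 0 0 5;-0.1 0 0 0 5")

```text
time_s: 20.2
eef_pos: [636.2, -3.5, -9.5]
ee_rot: [-0.001, -0.055, 0.998, 0.0]
force: [-6.2, 0.2, 3.7]
grip_width: 0.049
```

```bash
python3 - <<'E'
from h import *
exec(open('st.py').read())
q,_=cams.capture('side'); w,_=cams.capture('scene'); save(np.hstack([cv2.resize(q[150:240,220:310],(400,400)),cv2.resize(w[170:260,230:320],(400,400))]),'s9.png')
E
```

```text
t 20.2 lane tcp [69.8 -2.7 -9.5] F lane [-6.11  0.85  3.71] yaw -173.71 grip 0.049 to y=-3 at same x [ 0.   -0.03 -0.95]
```

View pics/s9.png

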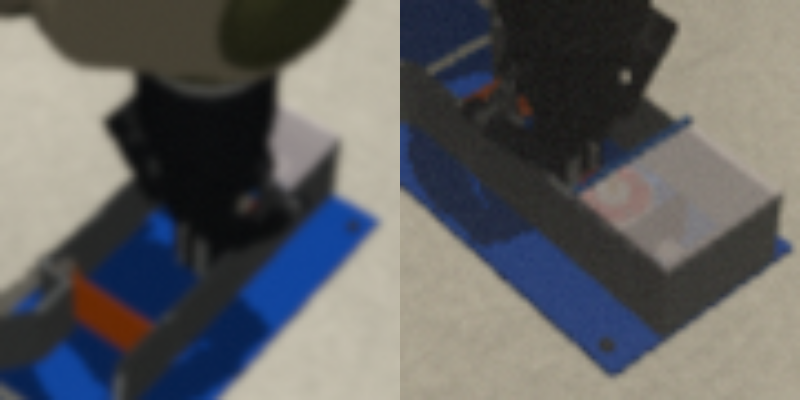

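>>> step_arm(plan="-0.07 0 0 0 5;-0.07 0 0 0 5;-0.07 0 0 0 5")

```text
time_s: 20.6
eef_pos: [636.7, -3.5, -9.4]
ee_rot: [-0.001, -0.055, 0.998, 0.0]
force: [-7.4, -0.9, 4.8]
grip_width: 0.049
```

```bash
python3 - <<'E'
from h import *
exec(open('st.py').read())
i=cams.camera_info('scene'); p,d=cams.capture('scene'); h=cv2.cvtColor(p,cv2.COLOR_RGB2HSV)
v,u=np.nonzero(((h[...,0]<9)|(h[...,0]>168))&(h[...,1]>35)); Z=inv(world('scene',np.c_[u,v],z=38,i=i)); k=(Z[:,0]>60)&(Z[:,0]<150)&(abs(Z[:,1])<40); print('motor top est',k.sum(),np.percentile(Z[k],[3,50,97],0).round(1))
for y in (-10,0,10):
  print([ (x,p[tuple(proj('scene',L(x,y,30),i)[0].round().astype(int)[::-1])].tolist()) for x in range(92,160,6)])
q=cv2.resize(p[190:240,255:310],None,fx=10,fy=10,interpolation=cv2.INTER_CUBIC)
for x,y,z in [(103,-3,38),(125,-3,38),(103,-25,38),(103,19,38),(156,-25,36),(156,25,36),(100,-27,58),(100,46,58)]:
  c=(proj('scene',L(x,y,z),i)[0]-[255,190])*10+5; cv2.circle(q,tuple(map(int,c)),3,(0,255,0),-1)
save(q,'s10.png')
E
```

```text
t 20.6 lane tcp [70.3 -2.7 -9.4] F lane [-7.47 -0.12  4.75] yaw -173.71 grip 0.049 to y=-3 at same x [ 0.   -0.03 -0.94]
motor top est 88 [[ 83.5 -17.5  38. ]
 [109.8  -2.9  38. ]
 [121.1  14.4  38. ]]
[(92, [141, 113, 106]), (98, [134, 108, 102]), (104, [136, 112, 108]), (110, [129, 108, 103]), (116, [142, 129, 122]), (122, [119, 113, 109]), (128, [115, 108, 103]), (134, [115, 109, 103]), (140, [120, 112, 107]), (146, [123, 119, 116]), (152, [133, 125, 120]), (158, [60, 57, 54])]
[(92, [150, 143, 135]), (98, [144, 135, 128]), (104, [142, 131, 125]), (110, [137, 115, 110]), (116, [138, 121, 116]), (122, [124, 118, 111]), (128, [126, 118, 112]), (134, [123, 115, 111]), (140, [134, 126, 122]), (146, [145, 136, 128]), (152, [126, 121, 115]), (158, [58, 56, 53])]
[(92, [142, 129, 115]), (98, [143, 135, 129]), (104, [141, 116, 112]), (110, [138, 110, 105]), (116, [142, 122, 118]), (122, [126, 117, 111]), (128, [124, 118, 111]), (134, [121, 112, 107]), (140, [123, 114, 108]), (146, [125, 120, 124]), (152, [122, 117, 112]), (158, [71, 71, 64])]
```

View pics/s10.png

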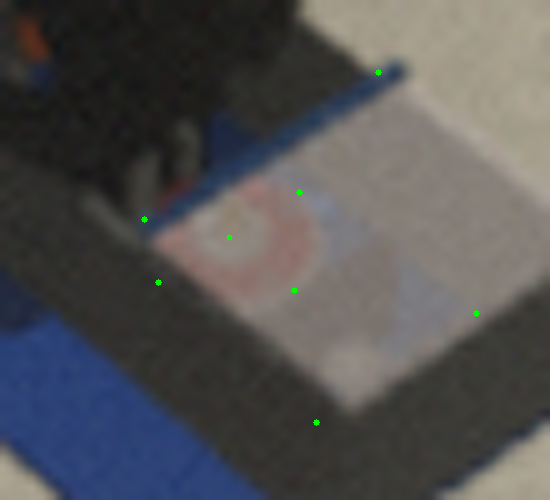

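>>> step_arm(plan="-0.04 0 0 0 5;-0.04 0 0 0 5;-0.04 0 0 0 5;-0.04 0 0 0 5;-0.04 0 0 0 5")

```text
time_s: 21.15
eef_pos: [636.9, -3.4, -9.4]
ee_rot: [-0.001, -0.055, 0.998, 0.0]
force: [-8.7, -1.2, 4.2]
grip_width: 0.05
```

>>> step_arm(plan="0.05 0 0 0 5;0.1 0 0 0 5;0.15 0 0 0 5;0.2 0 0 0 5;0.25 0 0 0 5;0.3 0 0 0 5;0.35 0 0 0 5;0.4 0 0 0 5;0.45 0 0 0 5;0.5 0 0 0 5")

```text
time_s: 22.15
eef_pos: [633.2, -3.9, -9.3]
ee_rot: [0.0, -0.055, 0.998, -0.0]
force: [-0.1, 0.3, -0.3]
grip_width: 0.047
```

```bash
python3 st.py
```

```text
t 22.15 lane tcp [66.8 -2.8 -9.3] F lane [-0.1   0.31 -0.3 ] yaw -173.72 grip 0.047 to y=-3 at same x [-0.   -0.02 -0.93]
```

>>> step_arm(plan="0.3 0 0 0 5;0.6 0 0 0 5;0.9 0 0 0 5;1 0 -1 0 5;1 0 -3 0 5;1 0 -6 0 5;1 0 -10 0 5;1 0 -14 0 5;3 0 -18 0 5;5 0 -20 0 5")

```text
time_s: 23.15
eef_pos: [583.7, -9.6, 194.9]
ee_rot: [0.003, -0.055, 0.998, -0.001]
force: [0.0, -0.1, -0.3]
grip_width: 0.046
```

```bash
python3 - <<'E'
from h import *
exec(open('st.py').read())
i=cams.camera_info('scene'); p,d=cams.capture('scene'); j=cams.camera_info('side')
h=cv2.cvtColor(p,cv2.COLOR_RGB2HSV)
v,u=np.nonzero(((h[...,0]<9)|(h[...,0]>168))&(h[...,1]>35)); Z=inv(world('scene',np.c_[u,v],z=38,i=i)); k=(Z[:,0]>60)&(Z[:,0]<150)&(abs(Z[:,1])<40); print('motor top est',k.sum(),np.percentile(Z[k],[3,50,97],0).round(1))
for t in('spare_motor','controller'):
    r=spotter.regions_of('scene',t)[0]; v,u=np.nonzero(r['pixels']&(d>0)); print(t,r['extent'],np.median(world('scene',np.c_[u,v],d[v,u],i=i),0).round())
q,_=cams.capture('side'); 
save(np.hstack([cv2.resize(p[175:245,240:310],(400,400),interpolation=cv2.INTER_CUBIC),cv2.resize(q[165:245,225:305],(400,400),interpolation=cv2.INTER_CUBIC)]),'s11.png')
E
```

```text
t 23.15 lane tcp [ 16.9  -3.  194.9] F lane [ 0.03 -0.12 -0.29] yaw -173.7 grip 0.046 to y=-3 at same x [ 0.11  0.04 19.49]
motor top est 82 [[ 82.3 -17.2  38. ]
 [106.8  -3.4  38. ]
 [117.   13.8  38. ]]
spare_motor [167.3, 256.4, 23.0, 27.1] [ 636. -263.   33.]
controller [136.9, 215.8, 23.8, 27.7] [ 476. -277.   26.]
```

View pics/s11.png

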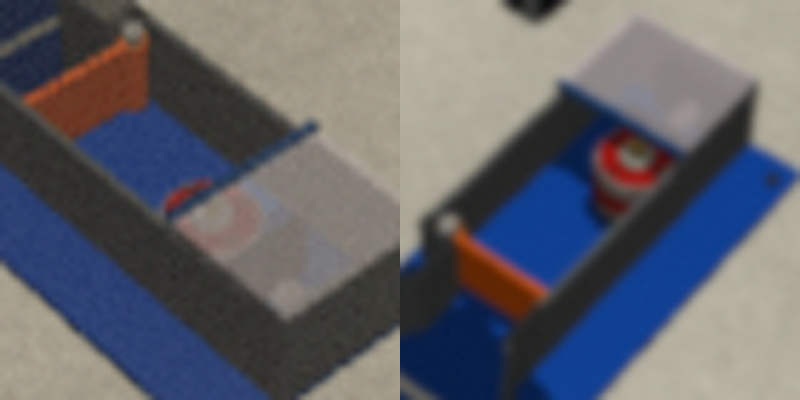

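```bash
python3 -c "
from rig import workorder; print(workorder.finish_job())"
```

```text
the job is handed in; nothing more can be done
None
```

I placed the red-banded motor upright on the apron and slid it along the floor through the flap and under the roof. I pressed it on the buffer, peaking at about 8.7 N at the wrist for roughly half a second. Then I eased off slowly, lifted the gripper out and handed the job in at about 23 s.

**Last checks**
- **Motor:** the last pictures show it upright under the roof, at about lane x = 100, y = -3.
- **Flap:** it looks shut. It had already closed behind the fingers during the push.
- **Blue motor and controller:** both are within about 2 mm of where I first measured them.

**What failed or disagreed**
- **First grasp missed:** the finger ends stood about 25 mm behind the reported TCP. The fingers closed over the top of the can and pressed on it with about 19 N. I measured the offset from the wrist depth picture and the second grasp held.
- **Upward force while pressing:** the wrist also read 4 to 5 N upward, which I put down to friction between the fingers and the can. The force on the buffer itself may therefore have been a little below 8.7 N.
- **Touching the buffer at the end:** I did not measure this. I infer it because I eased off slowly and the motor came back only 3 to 4 mm. Its floor friction (about 2 N of drag) should hold it against the pad.

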